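# Close up the pots after cooking

## Task

Close everything up after cooking: stand the garlic bulb on the shallow terracotta dish and put the terracotta dome over it, sitting inside the dish's rim; put the painted lid with the green knob on the big painted jar, and the wooden lid on the small orange pot with its plug in the mouth. Set them down gently, not dropped, flat and well centred. Leave the pots and the dish standing where they are, and leave the lemon alone.

Things in the scene. Friction and masses are not known exactly. Their poses are not given: they have to be found in the camera images.
- garlic: The garlic bulb: a pale pinkish-white bulb, 60 mm across and 59 mm high, round seen from above, widest about 22 mm up and tapering above that to a short neck at the top; about 40 to 60 g. It stands neck up. Origin: centre of its underside, z up. Grasp it across the widest part.
- dome: Terracotta dome that covers the garlic: hollow, open below, 120 mm across at the bottom, walls 5 mm, dome 80 mm high; on top a knob 32 mm across (widest 93 to 101 mm up, narrower below, top at 105). Inside: 110 mm wide for the lowest 30 mm, about 75 wide at 65 mm up, ceiling at 74. 0.28 to 0.46 kg. Origin: centre of its underside, z up along the knob.
- wood_lid: Flat wooden lid of the orange pot: pale round plate 92 mm across, 12 mm thick, over a cork plug 68 mm across and 10 mm high that points down; wooden knob on top, 28 mm across (widest 36 to 44 mm up, top at 46). About 0.1 kg. Origin: centre of the plug's underside, z up along the knob; the plate's underside is at 10 mm.
- painted_lid: The glazed lid of the painted jar: white with painted blue and ochre bands, 100 mm across, flat below, gently domed to 15 mm, with a round green knob 34 mm across from 15 to 35 mm up. About 0.1 kg. Origin: centre of its underside, z up along the knob.
- garlic_dish: The shallow terracotta dish that belongs under the dome: round, 160 mm across, 20 mm high, with a small lug at either side (176 mm over both, along its y). Its flat floor is 8 mm thick and about 144 mm across inside the rim; the rim stands 12 mm above the floor. Origin: centre of its underside, z up. Loose, 0.45 kg.
- orange_pot: The small orange glazed pot, open at the top, whitish inside: 97 mm across, 93 mm high; its mouth is about 86 mm across at the rim and 80 mm across 10 mm further down. Its lid's plate rests on the rim with the plug inside (lid origin then about 82 mm above the pot's). Origin: centre of its underside, z up. Loose, 0.42 kg.
- painted_jar: The large hand-painted glazed jar, white with a blue and ochre pattern, open at the top: 165 mm across its belly, 209 mm high; its mouth rim is about 92 mm across outside and 84 mm inside. Its lid lies flat on the rim, at 209 mm. Origin: centre of its underside, z up. Loose, 0.95 kg.
- lemon: A yellow lemon, 71 x 53 x 51 mm, a bystander that stays where it lies. Origin: centre of its underside.
There are look-alikes about, which are no part of the job. Several things look just like the painted_lid: the one meant starts farthest to the robot's right.

How it is judged (in metres and radians):
At the end, for the whole second after the job is handed in: Garlic on the dish (30 mm of centre); dome over it, level on the dish's floor inside the rim (14 mm); painted lid flat on the painted jar's rim (12 mm); wooden lid flat on the orange pot, plug in the mouth (10 mm). All released and at rest (horizontal distance between garlic and garlic_dish below 0.03 m and z of garlic in the frame of garlic_dish below 0.035 m and horizontal distance between dome and garlic_dish below 0.014 m and z of dome in the frame of garlic_dish below 0.012 m and angle between each of dome, painted_lid's own z axis and vertical below 0.06 rad and horizontal distance between painted_lid and painted_jar below 0.012 m and z of painted_lid in the frame of painted_jar between 0.203 and 0.214 m and horizontal distance between wood_lid and orange_pot below 0.01 m and z of wood_lid in the frame of orange_pot between 0.074 and 0.087 m and angle between wood_lid's own z axis and vertical below 0.07 rad and linear speed of each of painted_lid, dome, wood_lid, garlic below 0.02 m/s); the robot touches nothing.
It fails at once if a pot or the dish is shoved out of its place (more than 40 mm) or tipped (distance of any of painted_jar, orange_pot, garlic_dish from where it was at the start of the episode above 0.04 m or angle between any of painted_jar, orange_pot, garlic_dish's own z axis and vertical above 0.3 rad).
It fails at once if the lemon is disturbed (moved more than 30 mm) (distance of lemon from where it was at the start of the episode above 0.03 m).
It fails at once if the dome or the painted lid is dropped onto its dish or jar (comes down on it faster than 0.7 m/s) ((distance between dome and garlic_dish below 0.06 m and linear speed of dome above 0.7 m/s) or (distance between painted_lid and painted_jar below 0.26 m and horizontal distance between painted_lid and painted_jar below 0.05 m and linear speed of painted_lid above 0.7 m/s)).
It also fails if it takes over 136 s, if anything falls off the work surface, if the arm or the gripper's body presses on something with over 40 N, if the wrist force passes 120 N, or if a joint passes its speed limit or range.

## Robot

A 6-joint arm with a two-finger parallel gripper is mounted at the origin on a cart in front of the work surface, level with it; the furniture and walls round the work are solid. World frame = base frame: x ahead of the robot, y to its left, z up, the work surface at z = 0. Lengths are in mm, angles in rad, forces in N, time in s.
With the tool pointing down it reaches from about 275 to 1000 mm from the base axis. Payload 8.4 kg.
Tool frame: the origin (TCP) lies at the very end of the fingers, on their centre line; the grasp point (between the pads) lies 19 mm behind it; z points along the fingers, y is the line along which they close (so a half turn about z gives the same grasp; the last joint's range is limited). The gripper opens to 85 mm and grips with 20 to 120 N. Pads are 22 mm wide; open, the fingers measure 114 mm over their backs; the gripper's body (76 mm by 85 mm) begins 54 mm behind the grasp point. The pads swing forward as they close: fully open they stand 13 mm farther back than shut.
Start: joints at [-1.245, 0.353, 1.633, -0, 1.155, -0.002], TCP at [201.224, -591.723, 200.781] pointing down, gripper open.
Joint ranges: [-2.63, 2.63], [-0.92, 2.1], [0.06, 2.66], [-1.3, 4.44], [0, 2.69], [-3.02, 3.02]. Speed limits (rad/s): [2.22, 2.22, 2.79, 3.14, 3.14, 3.14].

## Interface

Orientations are given as [roll, pitch, yaw] about the fixed x, y, z axes, in that order (R = Rz(yaw) Ry(pitch) Rx(roll)).
In Python, from rig import sensors, grab_frame, camera_params, order gives the robot as it stands. The module is installed in compiled form; this text tells all that it offers.
- The arm moves only by the tool move_arm, never from a script. Its argument "motion" is a list of rows, each a list of 7 numbers: the turn, a rotation vector about the tool's x, y, z in normalised numbers (1 is 180 degrees), then the shift along the tool's x, y, z in parts of the range, where 1.0 means 0.5 m, then the finger opening in m, from 0 to 0.0854. A call has 1 to 8 rows; each row is the pose to reach, as a shift and turn from the pose commanded when the call began, along the tool's axes at that moment; what a row does not reach only later rows make up. A row lasts 1/8 s, in which the tool goes at most 62.5 mm and 10.7 degrees, less where a joint would pass 70% of its speed; a pose out of reach is approached as far as the arm can. A call with a gripper value outside its range is refused whole. The fingers move at their own pace and stop on an object; "grip_force" is the grip in N (left out, the last holds). Time passes only in rows, so rows that repeat a pose let the fingers close. It gives the time, the measured TCP pose, the force, the opening and the grip force at its end, in the units of the state.
- sensors.sense(): the state, without advancing time (a new reading comes with each control period).
- grab_frame(name): name is "scene" or "side" or "wrist"; returns (picture, depth): 384x512x3 uint8, red, green, blue; 384x512 float32, mm along the optical axis (not along the pixel's ray), 0 where there is no reading.
- camera_params(name): a dict with "camera_matrix" (3x3 intrinsics, pixels), "world_from_camera" (4x4, takes a point from camera to world coordinates). Camera axes: x right, y down, z forward; pixel columns grow to the right and rows downward; lengths in mm; the calibration is good to about 2 mm. A picture is of the moment at which its call begins: read the wrist's pose just before it. camera_params takes no time and is no camera call; for the wrist camera it gives the pose at the moment of the call.
- order.sign_off(): hands the job in; it is judged then, once.
The state is a dict: "clock": time; "qpos": joint angles; "qvel": joint speeds; "joint_efforts": joint torques, N m; "eef_pos": TCP position; "tcp_rot": TCP orientation; "contact_force": force on the tool from outside, world axes, zero at the start; "wrist_torque": the same for the moment, N m; "opening": opening from 0.0 (shut) to 1.0 (fully open); "grasp_force": force on a finger pad.
Only numpy, scipy, OpenCV 4.12 (cv2) and the standard library are available. Lean on these libraries where they do the work, as an engineer would, in place of code of your own. Each camera call takes 0.05 s, during which the arm holds its last target. There are 200 camera calls.

## Working session

There is one attempt and no reset: what is moved stays moved. The work goes in short steps, Python scripts to look and compute and a tool call to move; the robot and the scene stay as the last step left them, time stands still between calls to the robot, and variables do not carry over. Pictures are saved under pics/ and viewed, at most 14 in all, crops included, and the job is handed in when it is done.

Besides the shell and the picture viewer there is one more tool, called after ">>>" as name(argument=value, ...), one argument or row to a line, values as JSON. move_arm: Moves the arm, as the interface text tells. Its arguments: {"type":"object","properties":{"motion":{"type":"array","items":{"type":"array","items":{"type":"number"}}},"grip_force":{"type":"number"}},"required":["motion"]}

```bash
mkdir -p pics
cat > h.py <<'E'
import numpy as np, cv2
from rig import sensors, grab_frame, camera_params, order
def cloud(name):
    p=camera_params(name); im,d=grab_frame(name)
    K=np.array(p["camera_matrix"]);T=np.array(p["world_from_camera"])
    v,u=np.mgrid[:d.shape[0],:d.shape[1]]
    c=np.stack([(u-K[0,2])/K[0,0]*d,(v-K[1,2])/K[1,1]*d,d],-1)
    w=c@T[:3,:3].T+T[:3,3]; w[d<=0]=np.nan
    return im,w
E
python3 - <<'E'
from h import *
print(sensors.sense())
for n in ("scene","side"):
    im,w=cloud(n); cv2.imwrite(f"pics/{n}0.png",im[...,::-1]); np.save(f"{n}0.npy",w)
    print(n,np.round(camera_params(n)["world_from_camera"],2).tolist())
E
```

```text
{'clock': 0.0, 'qpos': array([-1.24539034e+00,  3.53652933e-01,  1.63415198e+00,  2.16138983e-05,
        1.15520669e+00, -2.38998408e-03]), 'qvel': array([ 3.31913421e-04, -1.62640263e-03,  3.22340792e-04, -4.30568339e-04,
        8.08176687e-05,  3.58697252e-04]), 'joint_efforts': array([-2.03279618e-03, -6.05254698e+01, -3.42070091e+01, -3.29984587e-04,
        9.34099022e-03, -1.99955116e-05]), 'eef_pos': array([ 201.06583177, -591.2122776 ,  200.05109551]), 'tcp_rot': array([-3.14017376e+00, -2.31528916e-05,  3.27787219e-01]), 'contact_force': array([-0.67946702, -0.86360266,  0.6910672 ]), 'wrist_torque': array([-0.05769988, -0.01742409,  0.02636204]), 'grasp_force': 0.0, 'opening': 1.0019206184682607}
scene [[-0.81, -0.46, 0.38, -35.92], [-0.59, 0.62, -0.52, 797.52], [0.0, -0.64, -0.77, 1227.61], [0.0, 0.0, 0.0, 1.0]]
side [[0.01, -0.39, 0.92, -774.51], [-1.0, 0.02, 0.02, -12.5], [-0.02, -0.92, -0.39, 612.81], [0.0, 0.0, 0.0, 1.0]]
```

View pics/scene0.png

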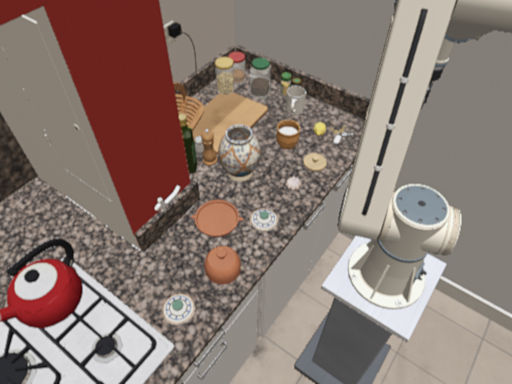

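View pics/side0.png

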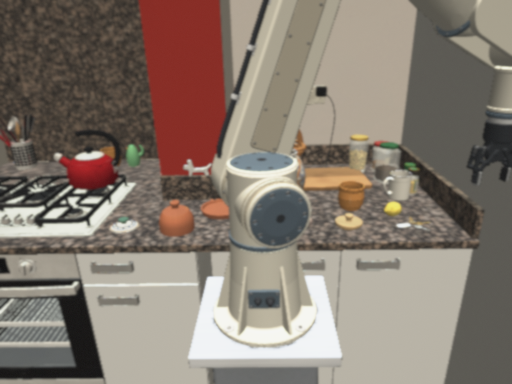

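The scene view shows the dish (217,218), dome (222,265), painted lids (264,219) and (178,308), jar (239,152), orange pot (288,133), wooden lid (315,161), garlic (293,183) and lemon (320,128). The side view confirms the layout, and the arm hides part of it.

Run:
```python
from h import *
w=np.load("scene0.npy")
P=dict(dish=(217,218),dome=(222,265),domeknob=(222,252),lidR=(264,219),lidRk=(264,213),lidL=(178,308),jar=(239,165),pot=(288,140),wood=(315,163),woodk=(315,157),garlic=(293,183),lemon=(320,128),spoon=(337,139),mill=(209,150),mug=(297,98))
for k,(u,v) in P.items(): print(k,np.round(w[v,u]))
# object clusters above table: top-down height map
p=w.reshape(-1,3); m=np.isfinite(p).all(1)&(p[:,0]>250)&(p[:,0]<1000)&(abs(p[:,1])<700)&(p[:,2]>6)&(p[:,2]<300)
p=p[m]; g=np.zeros((380,700),np.uint8)
g[((1000-p[:,0])/2).astype(int).clip(0,379),((700-p[:,1])/2).astype(int)]=1
n,l,s,c=cv2.connectedComponentsWithStats(g)
for i in range(1,n):
    if s[i,4]>60: print("x",1000-2*s[i,1]-2*s[i,3],1000-2*s[i,1],"y",700-2*s[i,0]-2*s[i,2],700-2*s[i,0],"n",s[i,4])
```

```text
dish [590. 160.   7.]
dome [424. 330.  80.]
domeknob [444. 303. 103.]
lidR [440.  77.  30.]
lidRk [455.  56.  32.]
lidL [457. 505.  34.]
jar [618. -13. 122.]
pot [ 576. -282.   66.]
wood [ 440. -278.   19.]
woodk [ 448. -287.   41.]
garlic [ 444. -118.   42.]
lemon [ 518. -445.   44.]
spoon [ 443. -472.    3.]
mill [789. -39.  77.]
mug [ 673. -499.   97.]
x 694 1000 y 124 424 n 1584
x 980 1000 y -462 -406 n 118
x 404 1000 y -692 -646 n 2986
x 846 930 y -562 -482 n 282
x 838 870 y -62 -34 n 77
x 798 836 y -2 62 n 209
x 770 818 y -62 -16 n 200
x 774 812 y -602 -572 n 97
x 676 788 y 588 700 n 1236
x 670 740 y -578 -530 n 118
x 694 730 y -144 -114 n 64
x 578 700 y -106 12 n 761
x 656 688 y -540 -488 n 99
x 618 674 y 614 700 n 362
x 584 618 y 634 698 n 101
x 552 608 y -326 -270 n 146
x 524 560 y 616 700 n 288
x 510 534 y 648 696 n 67
x 404 526 y 598 700 n 507
x 422 504 y 464 546 n 352
x 450 496 y 636 696 n 144
x 384 478 y 276 368 n 474
x 418 458 y 276 338 n 131
```

Careful with the scale: shifts go in shares of 0.5 m and turns go in shares of 180 degrees. That gives: 0.31 m / 0.5 = 0.62, -0.22 m / 0.5 = -0.44, 0.328 rad / 3.1416 = 0.1044.

>>> move_arm(
  motion=[
    [0,0,0.0318,0,0,-0.12,0.085],
    [0,0,0.0637,0.04,-0.03,-0.24,0.085],
    [0,0,0.1044,0.12,-0.09,-0.32,0.085],
    [0,0,0.1044,0.22,-0.164,-0.38,0.085],
    [0,0,0.1044,0.32,-0.238,-0.44,0.085],
    [0,0,0.1044,0.42,-0.312,-0.44,0.085],
    [0,0,0.1044,0.52,-0.386,-0.44,0.085],
    [0,0,0.1044,0.62,-0.46,-0.44,0.085],
  ],
)

```text
clock: 1.1
eef_pos: [413.1, -284.2, 420.8]
tcp_rot: [3.141, -0.0, -0.001]
contact_force: [0.9, -0.5, 0.5]
opening: 0.995
grasp_force: 0.0
```

Run:
```python
from h import *
s=sensors.sense();print(s["clock"],s["eef_pos"],s["tcp_rot"],s["qpos"])
im,w=cloud("wrist"); cv2.imwrite("pics/w1.png",im[...,::-1]); np.save("w1.npy",w)
print(np.round(camera_params("wrist")["world_from_camera"],2).tolist(),camera_params("wrist")["camera_matrix"])
```

```text
1.1 [ 413.12613601 -284.24026851  420.76852503] [ 3.14144586e+00 -2.30708748e-04 -5.02926280e-04] [-6.05641452e-01  1.45864557e-02  1.57559617e+00  1.05200534e-05
  1.55113678e+00  9.65657613e-01]
[[0.0, -0.96, -0.26, 483.27], [-1.0, -0.0, 0.0, -279.19], [-0.0, 0.26, -0.96, 594.05], [0.0, 0.0, 0.0, 1.0]] [[285.20896973   0.         260.75320674]
 [  0.         285.20896973 193.22536174]
 [  0.           0.           1.        ]]
```

View pics/w1.png

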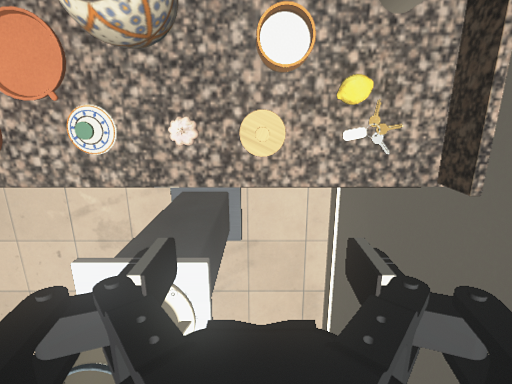

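The wrist view (image up = +x, right = −y) shows the painted lid (92,130), garlic (182,131), wooden lid (262,134), pot (287,37), lemon (355,89), dish (30,55), and part of the jar (115,0).

>>> move_arm(
  motion=[
    [0,0,0,0.022,-0.096,0,0.085],
    [0,0,0,0.044,-0.192,0,0.085],
    [0,0,0,0.066,-0.288,0,0.085],
    [0,0,0,0.088,-0.384,0,0.085],
    [0,0,0,0.11,-0.48,0,0.085],
    [0,0,0,0.132,-0.576,0,0.085],
    [0,0,0,0.154,-0.672,0,0.085],
    [0,0,0,0.174,-0.768,0,0.085],
  ],
)

```text
clock: 2.15
eef_pos: [499.5, 99.5, 420.5]
tcp_rot: [3.141, 0.0, -0.0]
contact_force: [0.7, -0.6, 0.6]
opening: 0.99
grasp_force: 0.0
```

Run:
```python
from h import *
s=sensors.sense();print(s["clock"],s["eef_pos"],s["tcp_rot"],s["qpos"])
im,w=cloud("wrist"); cv2.imwrite("pics/w2.png",im[...,::-1]); np.save("w2.npy",w)
```

```text
2.15 [499.50674148  99.52116496 420.49453925] [ 3.14146099e+00  2.75344201e-04 -4.82926894e-05] [ 1.93774338e-01  2.88249435e-02  1.56155731e+00 -7.61805874e-05
  1.55150595e+00  1.76462042e+00]
```

View pics/w2.png

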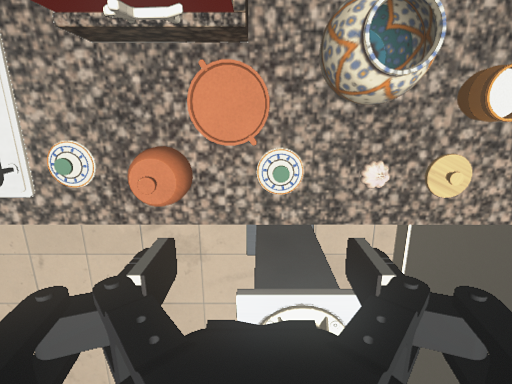

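The second wrist view shows the dish (228,102), dome with knob (148,185), right painted lid (280,171), decoy lid (72,165), garlic (376,175), wooden lid (450,176), and jar rim (405,35). There is a second brown object, the pot, at (500,95).

```bash
cat >> h.py <<'E'
from scipy.optimize import least_squares
def meas(w,g,rmax,z0,z1):
    p=w.reshape(-1,3); p=p[np.isfinite(p).all(1)]
    p=p[(np.hypot(p[:,0]-g[0],p[:,1]-g[1])<rmax)&(p[:,2]>z0)&(p[:,2]<z1)]
    if len(p)<10: return None
    (a,b),r=cv2.minEnclosingCircle(p[:,:2].astype(np.float32))
    h=cv2.convexHull(p[:,:2].astype(np.float32))[:,0]
    f=least_squares(lambda q:np.hypot(h[:,0]-q[0],h[:,1]-q[1])-q[2],[a,b,r],loss="soft_l1").x
    return "enc",np.round([a,b,2*r],1).tolist(),"fit",np.round([f[0],f[1],2*f[2]],1).tolist(),"z",np.round(np.percentile(p[:,2],[5,50,95]),1).tolist(),len(p)
E
python3 - <<'E'
from h import *
Q=dict(lid=((455,60),70,5,45),lidk=((455,60),35,20,45),dome=((430,320),80,25,120),domek=((440,305),60,92,115),dish=((590,160),110,13,30),wood=((445,-285),70,14,60),woodk=((445,-285),40,34,60),garlic=((450,-118),50,8,70),jar=((640,-47),75,200,220),pot=((580,-290),70,84,100),lemon=((530,-430),70,8,60))
for k,a in Q.items():
    for n in ("w1","w2","scene0"): print(k,n,meas(np.load(n+".npy"),*a))
for n in ("w1","w2"):
    w=np.load(n+".npy").reshape(-1,3);m=np.isfinite(w).all(1)&(w[:,0]>400)&(w[:,0]<550)&(abs(w[:,2])<8);print(np.median(w[m,2]))
E
```

```text
lid w1 ('enc', [451.5, 59.4, 97.3], 'fit', [451.0, 59.3, 95.9], 'z', [5.8, 10.8, 34.0], 1770)
lid w2 ('enc', [450.3, 60.8, 97.3], 'fit', [450.3, 60.2, 95.5], 'z', [5.7, 10.6, 33.6], 1569)
lid scene0 ('enc', [454.0, 60.7, 136.6], 'fit', [466.1, 58.3, 124.0], 'z', [5.4, 10.2, 32.6], 379)
lidk w1 ('enc', [450.4, 59.0, 35.7], 'fit', [450.5, 59.2, 34.5], 'z', [27.3, 32.9, 35.8], 285)
lidk w2 ('enc', [450.4, 59.9, 34.7], 'fit', [450.6, 59.9, 34.0], 'z', [29.3, 32.7, 35.6], 237)
lidk scene0 ('enc', [450.1, 62.0, 37.4], 'fit', [450.9, 63.0, 34.5], 'z', [25.7, 31.0, 36.3], 67)
dome w1 None
dome w2 ('enc', [445.0, 304.0, 119.5], 'fit', [445.8, 302.1, 115.1], 'z', [37.2, 72.3, 103.6], 2855)
dome scene0 ('enc', [444.6, 307.8, 120.4], 'fit', [443.3, 309.2, 115.9], 'z', [32.4, 68.9, 101.7], 1000)
domek w1 None
domek w2 ('enc', [445.1, 304.0, 31.5], 'fit', [444.9, 303.9, 30.7], 'z', [97.3, 104.0, 106.1], 258)
domek scene0 ('enc', [445.8, 307.0, 33.3], 'fit', [445.7, 307.3, 30.2], 'z', [95.9, 102.4, 107.0], 76)
dish w1 ('enc', [583.2, 150.7, 169.7], 'fit', [585.2, 161.0, 158.4], 'z', [14.0, 19.5, 21
[... 1195 characters left out ...]
, 97.2], 'z', [202.1, 208.2, 209.9], 984)
jar scene0 ('enc', [661.9, -70.9, 100.4], 'fit', [661.4, -69.4, 97.2], 'z', [201.5, 206.8, 211.5], 117)
pot w1 ('enc', [601.5, -323.3, 94.5], 'fit', [601.3, -323.0, 93.4], 'z', [87.2, 91.8, 93.6], 447)
pot w2 ('enc', [600.3, -316.0, 92.5], 'fit', [601.6, -321.4, 92.7], 'z', [85.2, 91.2, 93.6], 392)
pot scene0 ('enc', [599.1, -316.4, 94.9], 'fit', [599.8, -316.7, 90.9], 'z', [84.9, 88.7, 94.5], 67)
lemon w1 ('enc', [526.4, -457.8, 68.5], 'fit', [525.6, -459.1, 56.1], 'z', [28.8, 43.2, 50.7], 824)
lemon w2 None
lemon scene0 ('enc', [520.8, -451.6, 60.1], 'fit', [524.0, -451.0, 52.8], 'z', [17.3, 37.7, 49.6], 131)
0.24983532924630936
0.28942250046918616
```

Run:
```python
from h import *
for n in ("w1","w2","scene0"):
    p=np.load(n+".npy").reshape(-1,3);p=p[np.isfinite(p).all(1)]
    q=p[(np.hypot(p[:,0]-585,p[:,1]-161)<100)&(p[:,2]>17)&(p[:,2]<23)][:,:2]
    f=least_squares(lambda c:np.hypot(q[:,0]-c[0],q[:,1]-c[1])-c[2],[585,161,76],loss="cauchy",f_scale=3).x
    r=np.hypot(q[:,0]-f[0],q[:,1]-f[1]); print(n,f.round(1),len(q),np.percentile(r,[2,10,50,90,98]).round(1))
    print(" floor",meas(p,f[:2],76,5,11))
```

```text
w1 [585.7 161.2  76. ] 687 [72.5 73.4 76.1 78.6 86.9]
 floor ('enc', [585.4, 159.5, 149.4], 'fit', [585.4, 158.4, 146.1], 'z', [6.6, 8.3, 10.1], 4107)
w2 [586.  162.9  76.1] 940 [72.9 73.6 76.2 79.  88.5]
 floor ('enc', [585.7, 163.3, 145.2], 'fit', [586.0, 163.3, 143.5], 'z', [6.5, 8.2, 9.9], 4397)
scene0 [586.1 166.   76.5] 174 [72.2 73.5 76.8 80.  88.9]
 floor ('enc', [586.1, 165.9, 151.6], 'fit', [587.5, 164.7, 146.4], 'z', [5.4, 7.6, 10.5], 723)
```

In the tool's units: 0.32 m / 0.5 = 0.64, -0.05 m / 0.5 = -0.1.

>>> move_arm(
  motion=[
    [0,0,0,-0.014,0.066,0.08,0.085],
    [0,0,0,-0.028,0.132,0.17,0.085],
    [0,0,0,-0.042,0.198,0.26,0.085],
    [0,0,0,-0.058,0.264,0.35,0.085],
    [0,0,0,-0.072,0.33,0.44,0.085],
    [0,0,0,-0.086,0.396,0.53,0.085],
    [0,0,0,-0.1,0.462,0.6,0.085],
    [0,0,0,-0.1,0.462,0.64,0.085],
  ],
)

```text
clock: 3.2
eef_pos: [447.7, -134.6, 98.8]
tcp_rot: [-3.141, 0.003, -0.002]
contact_force: [-0.9, 0.5, -0.4]
opening: 0.994
grasp_force: 0.0
```

In the tool's units: 0.096 m / 0.5 = 0.192, 0.092 m / 0.5 = 0.184.

>>> move_arm(
  motion=[
    [0,0,0,0,0,0.06,0.085],
    [0,0,0,0,0,0.12,0.085],
    [0,0,0,0,0,0.16,0.085],
    [0,0,0,0,0,0.184,0.085],
    [0,0,0,0,0,0.192,0.085],
    [0,0,0,0,0,0.192,0.06],
    [0,0,0,0,0,0.192,0.05],
    [0,0,0,0,0,0.192,0.04],
  ],
  grip_force=25,
)

```text
clock: 4.2
eef_pos: [450.0, -133.2, 5.4]
tcp_rot: [3.141, -0.001, -0.0]
contact_force: [0.1, 0.2, 3.6]
opening: 0.467
grasp_force: 7.0
```

In the tool's units: -0.1 m / 0.5 = -0.2, -0.06 m / 0.5 = -0.12.

>>> move_arm(
  motion=[
    [0,0,0,0,0,0,0.03],
    [0,0,0,0,0,0,0.03],
    [0,0,0,0,0,-0.02,0.03],
    [0,0,0,0,0,-0.06,0.03],
    [0,0,0,0,0,-0.12,0.03],
    [0,0,0,0,0,-0.2,0.03],
  ],
)

```text
clock: 4.95
eef_pos: [448.8, -132.8, 105.5]
tcp_rot: [-3.141, 0.001, -0.0]
contact_force: [0.5, 0.6, -0.2]
opening: 0.353
grasp_force: 0.0
```

Run:
```python
from h import *
im,w=cloud("wrist"); s=sensors.sense();print(s["eef_pos"],s["opening"],s["grasp_force"])
im2,w2=cloud("scene")
cv2.imwrite("pics/g1.png",np.hstack([im[100:],cv2.resize(im2[130:230,200:350],(426,284))])[:,160:938:,::-1])
```

```text
[ 451.76358447 -133.73903585  110.28506538] 0.3522744132321031 0.0
```

View pics/g1.png

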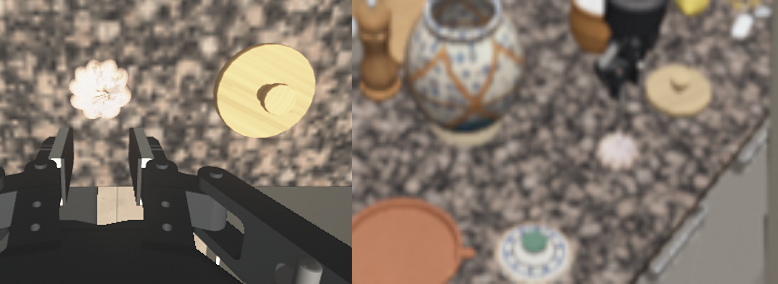

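The fingers closed without the garlic; it stands ahead of them in the wrist crop at (100,90).

Run:
```python
from h import *
s=sensors.sense();print(s["eef_pos"],s["tcp_rot"])
for n in("wrist","scene"):
    im,w=cloud(n);print(n,meas(w,(460,-130),60,8,70),meas(w,(460,-130),60,40,70))
    if n=="wrist": np.save("w3.npy",w); print(meas(w,(444,-286),40,34,60))
```

```text
[ 452.11609045 -133.84731168  108.57041729] [ 3.13964900e+00 -6.51619176e-03 -1.87605703e-04]
wrist ('enc', [449.4, -131.5, 59.9], 'fit', [449.9, -131.8, 57.9], 'z', [27.0, 39.4, 50.1], 2835) ('enc', [447.8, -132.1, 39.7], 'fit', [448.0, -132.2, 38.5], 'z', [40.4, 44.0, 53.6], 1314)
('enc', [444.6, -286.1, 28.4], 'fit', [444.8, -286.2, 27.7], 'z', [38.5, 44.4, 45.9], 861)
scene ('enc', [448.2, -125.5, 56.9], 'fit', [447.8, -125.9, 55.0], 'z', [19.6, 35.7, 48.2], 161) ('enc', [447.5, -126.0, 40.2], 'fit', [447.4, -126.1, 37.2], 'z', [40.5, 43.6, 51.5], 46)
```

>>> move_arm(
  motion=[
    [0,0,0,0,0,0,0.075],
    [0,0,0,0,0,0,0.075],
    [0,0,0,0,0,0,0.075],
    [0,0,0,0,0,0,0.075],
  ],
  grip_force=40,
)

```text
clock: 5.65
eef_pos: [449.3, -133.0, 104.4]
tcp_rot: [-3.141, 0.001, -0.0]
contact_force: [0.2, 0.9, -0.0]
opening: 0.878
grasp_force: 0.0
```

In the tool's units: 0.107 m / 0.5 = 0.214, -0.001 m / 0.5 = -0.002.

>>> move_arm(
  motion=[
    [0,0,0,0,-0.002,0.06,0.075],
    [0,0,0,0,-0.002,0.12,0.075],
    [0,0,0,0,-0.002,0.17,0.075],
    [0,0,0,0,-0.002,0.2,0.075],
    [0,0,0,0,-0.002,0.208,0.075],
    [0,0,0,0,-0.002,0.212,0.075],
    [0,0,0,0,-0.002,0.214,0.075],
    [0,0,0,0,-0.002,0.214,0.075],
  ],
)

```text
clock: 6.65
eef_pos: [449.9, -132.2, -1.8]
tcp_rot: [3.141, -0.001, -0.0]
contact_force: [0.5, 0.1, -0.2]
opening: 0.874
grasp_force: 0.0
```

>>> move_arm(
  motion=[
    [0,0,0,0,0,0,0.06],
    [0,0,0,0,0,0,0.05],
    [0,0,0,0,0,0,0.048],
    [0,0,0,0,0,0,0.048],
    [0,0,0,0,0,0,0.048],
    [0,0,0,0,0,0,0.048],
  ],
)

```text
clock: 7.4
eef_pos: [449.7, -132.1, -1.6]
tcp_rot: [3.141, -0.001, -0.0]
contact_force: [-2.1, 1.1, 11.1]
opening: 0.571
grasp_force: 24.7
```

Run:
```python
from h import *
im,w=cloud("wrist"); s=sensors.sense();print(s["eef_pos"],s["opening"],s["grasp_force"],s["contact_force"])
print(meas(w,(450,-132),29,8,70),meas(w,(450,-132),35,40,70))
im2,_=cloud("side")
cv2.imwrite("pics/g2.png",np.hstack([im[100:,80:450],cv2.resize(im2[150:250,280:430],(426,284))])[:,:,::-1])
```

```text
[ 449.75860364 -132.11696587   -1.56840969] 0.5655201211322081 24.703987643406435 [-2.04145525  1.05725974 11.38865361]
('enc', [451.0, -132.0, 57.4], 'fit', [451.2, -132.0, 56.0], 'z', [27.5, 41.4, 66.8], 9752) ('enc', [455.8, -132.0, 68.9], 'fit', [459.4, -131.1, 63.3], 'z', [40.6, 46.5, 68.9], 6263)
```

View pics/g2.png

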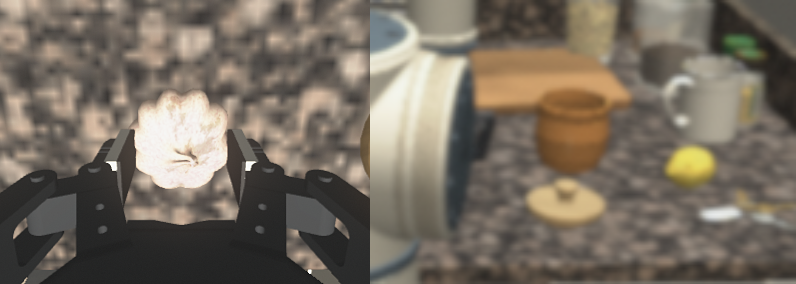

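The garlic sits between the pads at the right place fore and aft; I'll command a tighter grip and lift slowly.

>>> move_arm(
  motion=[
    [0,0,0,0,0,0,0.04],
    [0,0,0,0,0,0,0.03],
    [0,0,0,0,0,0,0.03],
    [0,0,0,0,0,0,0.03],
  ],
)

```text
clock: 8.0
eef_pos: [449.8, -132.1, -1.5]
tcp_rot: [3.141, -0.001, -0.0]
contact_force: [-2.9, 1.3, 12.2]
opening: 0.561
grasp_force: 33.1
```

>>> move_arm(
  motion=[
    [0,0,0,0,0,-0.006,0.03],
    [0,0,0,0,0,-0.016,0.03],
    [0,0,0,0,0,-0.036,0.03],
    [0,0,0,0,0,-0.06,0.03],
  ],
)

```text
clock: 8.5
eef_pos: [449.2, -132.0, 28.2]
tcp_rot: [-3.141, 0.0, -0.0]
contact_force: [-0.4, -0.0, 0.2]
opening: 0.354
grasp_force: 0.0
```

Run:
```python
from h import *
s=sensors.sense(); t=s["eef_pos"]; print(t,s["opening"])
im,w=cloud("wrist"); print(meas(w,(450,-132),50,8,70))
p=w.reshape(-1,3)-t; c=im.reshape(-1,3)
m=np.isfinite(p).all(1)&(abs(p[:,0])<25)&(abs(p[:,1])>10)&(abs(p[:,1])<60)&(p[:,2]>-10)&(c.max(1)<110)
p=p[m]
for z in range(-10,80,6):
    q=p[(p[:,2]>=z)&(p[:,2]<z+6)]
    if len(q)>3:
        L=q[q[:,1]>0];R=q[q[:,1]<0]
        print(z,len(q),[ (np.percentile(a[:,1],[2,98]).round(),np.percentile(a[:,0],[2,98]).round()) for a in(L,R) if len(a)])
```

```text
[ 449.24634823 -131.97386329   28.15099879] 0.3539276153165653
('enc', [450.7, -132.0, 58.6], 'fit', [451.1, -132.3, 56.7], 'z', [26.6, 40.5, 63.9], 5622)
26 9 [(array([15., 15.]), array([-5., -3.])), (array([-15., -15.]), array([-8., -5.]))]
32 107 [(array([15., 26.]), array([-10.,  11.])), (array([-26., -15.]), array([-9., 11.]))]
38 240 [(array([15., 28.]), array([-10.,  11.])), (array([-28., -15.]), array([-10.,  11.]))]
44 279 [(array([15., 28.]), array([-10.,  11.])), (array([-28., -15.]), array([-10.,  11.]))]
50 326 [(array([15., 28.]), array([-10.,  11.])), (array([-28., -15.]), array([-10.,  11.]))]
56 383 [(array([15., 28.]), array([-10.,  11.])), (array([-28., -15.]), array([-10.,  11.]))]
62 387 [(array([15., 21.]), array([-10.,  11.])), (array([-21., -15.]), array([-11.,  11.]))]
68 627 [(array([15., 33.]), array([-9., 12.])), (array([-32., -15.]), array([-10.,  13.]))]
74 1115 [(array([17., 44.]), array([-3., 13.])), (array([-44., -17.]), array([-3., 13.]))]
```

>>> move_arm(
  motion=[
    [0,0,0,0,0,-0.08,0.06],
    [0,0,0,0,0,-0.16,0.06],
    [0,0,0,0,0,-0.16,0.06],
    [0,0,0,0,0,-0.16,0.06],
  ],
)

```text
clock: 9.05
eef_pos: [449.0, -131.9, 107.3]
tcp_rot: [-3.141, 0.0, -0.0]
contact_force: [-0.4, 0.9, -0.2]
opening: 0.703
grasp_force: 0.0
```

Run:
```python
from h import *
s=sensors.sense(); t=s["eef_pos"]; print(t,s["opening"])
im,w=cloud("wrist"); print(meas(w,(450,-132),50,8,70))
p=w.reshape(-1,3)-t
m=np.isfinite(p).all(1)&(abs(p[:,0])<25)&(abs(p[:,1])<60)&(p[:,2]>-30)
p=p[m]
for z in range(-30,80,5):
    q=p[(p[:,2]>=z)&(p[:,2]<z+5)]
    if len(q)>3:
        L=q[q[:,1]>0];R=q[q[:,1]<0]
        print(z,len(q),[ (np.percentile(a[:,1],[2,98]).round(),np.percentile(a[:,0],[2,98]).round()) for a in(L,R) if len(a)])
```

```text
[ 449.04927285 -131.90572286  107.31957358] 0.7032160230703031
('enc', [449.7, -131.7, 59.7], 'fit', [450.4, -131.8, 57.5], 'z', [27.6, 39.4, 50.3], 2864)
35 144 [(array([30., 35.]), array([-10.,  10.])), (array([-35., -30.]), array([-11.,  10.]))]
40 312 [(array([30., 42.]), array([-10.,  11.])), (array([-41., -30.]), array([-10.,  11.]))]
45 399 [(array([30., 43.]), array([-10.,  11.])), (array([-43., -30.]), array([-10.,  11.]))]
50 438 [(array([30., 43.]), array([-10.,  11.])), (array([-43., -30.]), array([-11.,  11.]))]
55 498 [(array([30., 43.]), array([-10.,  11.])), (array([-43., -30.]), array([-11.,  11.]))]
60 570 [(array([30., 43.]), array([-11.,  11.])), (array([-43., -30.]), array([-10.,  11.]))]
65 509 [(array([30., 42.]), array([-10.,  11.])), (array([-41., -30.]), array([-10.,  11.]))]
70 663 [(array([30., 36.]), array([-4., 11.])), (array([-37., -30.]), array([-3., 11.]))]
75 389 [(array([32., 52.]), array([ 5., 13.])), (array([-52., -31.]), array([ 5., 13.]))]
```

The depth image shows the fingertips about 35 mm above the reported TCP at 60 mm opening, and about 28 mm at 30 mm. That is why the pads rode on the upper taper and slipped off. I'll correct every height for this.

In the tool's units: 0.135 m / 0.5 = 0.27, 0.133 m / 0.5 = 0.266.

>>> move_arm(
  motion=[
    [0,0,0,0.002,0,0.08,0.075],
    [0,0,0,0.002,0,0.16,0.075],
    [0,0,0,0.002,0,0.21,0.075],
    [0,0,0,0.002,0,0.24,0.075],
    [0,0,0,0.002,0,0.256,0.075],
    [0,0,0,0.002,0,0.266,0.075],
    [0,0,0,0.002,0,0.27,0.075],
    [0,0,0,0.002,0,0.27,0.075],
  ],
)

```text
clock: 10.1
eef_pos: [450.8, -132.2, -26.9]
tcp_rot: [3.141, -0.001, -0.0]
contact_force: [0.5, 0.1, 0.4]
opening: 0.881
grasp_force: 0.0
```

>>> move_arm(
  motion=[
    [0,0,0,0,0,0,0.06],
    [0,0,0,0,0,0,0.05],
    [0,0,0,0,0,0,0.045],
    [0,0,0,0,0,0,0.045],
    [0,0,0,0,0,0,0.045],
  ],
  grip_force=25,
)

```text
clock: 10.72
eef_pos: [450.9, -132.1, -26.5]
tcp_rot: [3.141, -0.001, -0.0]
contact_force: [-2.7, 1.0, 8.8]
opening: 0.656
grasp_force: 24.7
```

In the tool's units: -0.03 m / 0.5 = -0.06, -0.018 m / 0.5 = -0.036.

>>> move_arm(
  motion=[
    [0,0,0,0,0,-0.006,0.045],
    [0,0,0,0,0,-0.016,0.045],
    [0,0,0,0,0,-0.036,0.045],
    [0,0,0,0,0,-0.06,0.045],
  ],
)

```text
clock: 11.22
eef_pos: [450.4, -132.0, 3.5]
tcp_rot: [-3.142, 0.0, -0.0]
contact_force: [-0.1, -0.5, -0.5]
opening: 0.651
grasp_force: 26.6
```

In the tool's units: -0.2945 m / 0.5 = -0.589, -0.05 m / 0.5 = -0.1.

>>> move_arm(
  motion=[
    [0,0,0,0,-0.04,-0.06,0.045],
    [0,0,0,0,-0.12,-0.1,0.045],
    [0,0,0,0.02,-0.22,-0.1,0.045],
    [0,0,0,0.07,-0.32,-0.1,0.045],
    [0,0,0,0.13,-0.42,-0.1,0.045],
    [0,0,0,0.2,-0.51,-0.1,0.045],
    [0,0,0,0.26,-0.57,-0.1,0.045],
    [0,0,0,0.272,-0.589,-0.1,0.045],
  ],
)

```text
clock: 12.22
eef_pos: [588.4, 164.5, 53.6]
tcp_rot: [-3.141, -0.002, 0.001]
contact_force: [0.5, 0.5, -0.6]
opening: 0.655
grasp_force: 26.8
```

In the tool's units: 0.055 m / 0.5 = 0.11, 0.05 m / 0.5 = 0.1.

>>> move_arm(
  motion=[
    [0,0,0,0,0,0,0.045],
    [0,0,0,0,0,0.04,0.045],
    [0,0,0,0,0,0.08,0.045],
    [0,0,0,0,0,0.1,0.045],
    [0,0,0,0,0,0.11,0.045],
    [0,0,0,0,0,0.11,0.045],
  ],
)

```text
clock: 12.98
eef_pos: [586.3, 162.3, -2.7]
tcp_rot: [3.141, 0.001, -0.0]
contact_force: [0.3, -0.2, -0.7]
opening: 0.656
grasp_force: 26.8
```

In the tool's units: 0.0155 m / 0.5 = 0.031, 0.014 m / 0.5 = 0.028.

>>> move_arm(
  motion=[
    [0,0,0,0,0,0.012,0.045],
    [0,0,0,0,0,0.022,0.045],
    [0,0,0,0,0,0.028,0.045],
    [0,0,0,0,0,0.031,0.045],
    [0,0,0,0,0,0.031,0.045],
  ],
)

```text
clock: 13.6
eef_pos: [586.5, 162.4, -17.8]
tcp_rot: [3.142, 0.0, -0.0]
contact_force: [-0.2, 0.8, -0.1]
opening: 0.652
grasp_force: 26.8
```

In the tool's units: -0.16 m / 0.5 = -0.32, -0.12 m / 0.5 = -0.24.

>>> move_arm(
  motion=[
    [0,0,0,0,0,0,0.06],
    [0,0,0,0,0,0,0.07],
    [0,0,0,0,0,0,0.078],
    [0,0,0,0,0,-0.04,0.08],
    [0,0,0,0,0,-0.12,0.08],
    [0,0,0,0,0,-0.24,0.08],
    [0,0,0,0,0,-0.32,0.08],
    [0,0,0,0,0,-0.32,0.06],
  ],
)

```text
clock: 14.6
eef_pos: [589.1, 163.1, 147.5]
tcp_rot: [-3.139, -0.008, -0.0]
contact_force: [0.2, -1.0, -0.1]
opening: 0.748
grasp_force: 0.0
```

Run:
```python
from h import *
s=sensors.sense(); print(s["clock"],s["eef_pos"],s["opening"])
im,w=cloud("wrist"); print(meas(w,(586,162),50,16,90))
p=w.reshape(-1,3);p=p[np.isfinite(p).all(1)]
q=p[(abs(np.hypot(p[:,0]-586,p[:,1]-162.5)-76)<15)&(p[:,2]>17)&(p[:,2]<23)][:,:2]
f=least_squares(lambda c:np.hypot(q[:,0]-c[0],q[:,1]-c[1])-c[2],[585,161,76],loss="cauchy",f_scale=3).x; print(f,len(q))
print(meas(w,(445,304),60,92,115))
```

```text
14.6 [589.13193187 163.12939072 147.49825694] 0.7484108389039514
('enc', [585.6, 162.9, 59.4], 'fit', [585.6, 162.9, 58.3], 'z', [35.6, 47.4, 58.2], 2280)
[586.84683072 162.7867639   75.94619004] 2845
('enc', [444.2, 299.2, 28.2], 'fit', [445.4, 301.7, 27.7], 'z', [95.8, 103.4, 105.7], 393)
```

In the tool's units: -0.1415 m / 0.5 = -0.283, -0.141 m / 0.5 = -0.282.

>>> move_arm(
  motion=[
    [0,0,0,-0.06,-0.06,0,0.06],
    [0,0,0,-0.13,-0.13,0,0.06],
    [0,0,0,-0.2,-0.2,0,0.06],
    [0,0,0,-0.26,-0.26,0,0.06],
    [0,0,0,-0.283,-0.282,0,0.06],
    [0,0,0,-0.283,-0.282,0,0.06],
    [0,0,0,-0.283,-0.282,0,0.06],
  ],
)

```text
clock: 15.52
eef_pos: [445.7, 302.7, 142.0]
tcp_rot: [3.141, -0.0, -0.001]
contact_force: [0.2, 0.4, 0.1]
opening: 0.701
grasp_force: 0.0
```

Run:
```python
from h import *
s=sensors.sense(); print(s["clock"],s["eef_pos"],s["opening"])
im,w=cloud("wrist"); print(meas(w,(445,304),35,92,115))
```

```text
15.525 [445.7485926  302.74484559 142.02037382] 0.7008367648046946
('enc', [445.0, 304.0, 32.0], 'fit', [445.2, 304.1, 31.2], 'z', [99.2, 104.0, 105.7], 1234)
```

Knob confirmed at (445, 304). Now I'll descend 88 mm and grip.

In the tool's units: 0.088 m / 0.5 = 0.176, -0.001 m / 0.5 = -0.002.

>>> move_arm(
  motion=[
    [0,0,0,-0.001,-0.002,0.06,0.06],
    [0,0,0,-0.001,-0.002,0.11,0.06],
    [0,0,0,-0.001,-0.002,0.148,0.06],
    [0,0,0,-0.001,-0.002,0.164,0.06],
    [0,0,0,-0.001,-0.002,0.172,0.06],
    [0,0,0,-0.001,-0.002,0.176,0.06],
    [0,0,0,-0.001,-0.002,0.176,0.06],
  ],
)

```text
clock: 16.45
eef_pos: [444.9, 304.6, 54.7]
tcp_rot: [-3.141, -0.001, -0.0]
contact_force: [0.7, 0.5, -0.3]
opening: 0.704
grasp_force: 0.0
```

>>> move_arm(
  motion=[
    [0,0,0,0,0,0,0.04],
    [0,0,0,0,0,0,0.03],
    [0,0,0,0,0,0,0.02],
    [0,0,0,0,0,0,0.02],
    [0,0,0,0,0,0,0.02],
    [0,0,0,0,0,0,0.02],
  ],
  grip_force=50,
)

```text
clock: 17.2
eef_pos: [444.7, 304.2, 54.7]
tcp_rot: [3.141, -0.0, -0.0]
contact_force: [-0.7, -3.8, 5.4]
opening: 0.343
grasp_force: 48.9
```

In the tool's units: -0.11 m / 0.5 = -0.22, -0.095 m / 0.5 = -0.19.

>>> move_arm(
  motion=[
    [0,0,0,0,0,-0.008,0.02],
    [0,0,0,0,0,-0.024,0.02],
    [0,0,0,0,0,-0.05,0.02],
    [0,0,0,0,0,-0.09,0.02],
    [0,0,0,0,0,-0.14,0.02],
    [0,0,0,0,0,-0.19,0.02],
    [0,0,0,0,0,-0.22,0.02],
    [0,0,0,0,0,-0.22,0.02],
  ],
)

```text
clock: 18.2
eef_pos: [445.2, 304.9, 165.5]
tcp_rot: [-3.14, -0.002, -0.0]
contact_force: [0.7, -0.2, -3.4]
opening: 0.345
grasp_force: 49.8
```

Run:
```python
from h import *
s=sensors.sense(); print(s["clock"],s["eef_pos"],s["tcp_rot"],s["opening"],s["grasp_force"],s["contact_force"],s["wrist_torque"])
im,w=cloud("wrist"); cv2.imwrite("pics/d1.png",im[...,::-1])
```

```text
18.2 [445.15774138 304.90603886 165.47775233] [-3.14019657e+00 -1.96584090e-03 -1.82001988e-04] 0.3449989178630139 49.814859786392844 [ 0.71248166 -0.16273013 -3.43528995] [-0.01866023 -0.04192804  0.05129959]
```

View pics/d1.png

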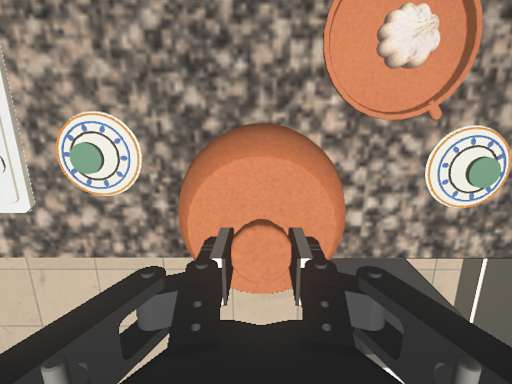

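The dome hangs level from its knob (262,250), clear of the garlic in the dish (410,35). I'll carry it over.

In the tool's units: 0.1416 m / 0.5 = 0.2832, 0.138 m / 0.5 = 0.276.

>>> move_arm(
  motion=[
    [0,0,0,0.03,0.03,0,0.02],
    [0,0,0,0.08,0.08,0,0.02],
    [0,0,0,0.14,0.14,0,0.02],
    [0,0,0,0.2,0.2,0,0.02],
    [0,0,0,0.25,0.25,0,0.02],
    [0,0,0,0.276,0.276,0,0.02],
    [0,0,0,0.2832,0.2832,0,0.02],
    [0,0,0,0.2832,0.2832,0,0.02],
  ],
)

```text
clock: 19.25
eef_pos: [585.4, 163.2, 163.7]
tcp_rot: [-3.142, 0.001, -0.0]
contact_force: [0.1, -0.0, -3.7]
opening: 0.343
grasp_force: 50.0
```

In the tool's units: 0.02 m / 0.5 = 0.04, 0.018 m / 0.5 = 0.036.

>>> move_arm(
  motion=[
    [0,0,0,0,0,0,0.02],
    [0,0,0,0,0,0.008,0.02],
    [0,0,0,0,0,0.024,0.02],
    [0,0,0,0,0,0.036,0.02],
    [0,0,0,0,0,0.04,0.02],
    [0,0,0,0,0,0.04,0.02],
  ],
)

```text
clock: 20.0
eef_pos: [586.0, 162.8, 144.0]
tcp_rot: [3.141, 0.0, -0.0]
contact_force: [0.3, 0.4, -2.6]
opening: 0.344
grasp_force: 50.0
```

Run:
```python
from h import *
s=sensors.sense(); print(s["clock"],s["eef_pos"],s["tcp_rot"],s["contact_force"])
im,w=cloud("wrist"); p=w.reshape(-1,3);p=p[np.isfinite(p).all(1)]
q=p[(abs(np.hypot(p[:,0]-586.5,p[:,1]-162.5)-76)<15)&(p[:,2]>17)&(p[:,2]<23)][:,:2]
f=least_squares(lambda c:np.hypot(q[:,0]-c[0],q[:,1]-c[1])-c[2],[585,161,76],loss="cauchy",f_scale=3).x; print(f,len(q))
```

```text
20.0 [586.03832534 162.76446043 143.98587211] [ 3.14149228e+00  3.80893581e-04 -2.41485705e-04] [ 0.2853422   0.3886705  -2.61056583]
[586.41387183 163.00772298  76.35374943] 1407
```

>>> move_arm(
  motion=[
    [0,0,0,0,0,0.024,0.02],
    [0,0,0,0,0,0.056,0.02],
    [0,0,0,0,0,0.088,0.02],
    [0,0,0,0,0,0.116,0.02],
    [0,0,0,0,0,0.136,0.02],
    [0,0,0,0,0,0.148,0.02],
    [0,0,0,0,0,0.156,0.02],
    [0,0,0,0,0,0.158,0.02],
  ],
)

```text
clock: 21.05
eef_pos: [586.3, 162.8, 65.3]
tcp_rot: [-3.142, -0.0, -0.0]
contact_force: [-0.4, 0.2, -4.3]
opening: 0.343
grasp_force: 50.0
```

In the tool's units: 0.0025 m / 0.5 = 0.005, 0.002 m / 0.5 = 0.004.

>>> move_arm(
  motion=[
    [0,0,0,0,0,0.002,0.02],
    [0,0,0,0,0,0.004,0.02],
    [0,0,0,0,0,0.005,0.02],
    [0,0,0,0,0,0.005,0.02],
  ],
)

```text
clock: 21.55
eef_pos: [586.4, 162.8, 63.0]
tcp_rot: [-3.142, -0.001, -0.0]
contact_force: [-0.7, -0.7, -1.7]
opening: 0.34
grasp_force: 50.2
```

In the tool's units: -0.1 m / 0.5 = -0.2, -0.08 m / 0.5 = -0.16.

>>> move_arm(
  motion=[
    [0,0,0,0,0,0.001,0.02],
    [0,0,0,0,0,0.001,0.035],
    [0,0,0,0,0,0.001,0.05],
    [0,0,0,0,0,0,0.06],
    [0,0,0,0,0,-0.02,0.06],
    [0,0,0,0,0,-0.08,0.06],
    [0,0,0,0,0,-0.16,0.06],
    [0,0,0,0,0,-0.2,0.06],
  ],
)

```text
clock: 22.55
eef_pos: [587.2, 163.1, 165.8]
tcp_rot: [-3.141, -0.003, -0.0]
contact_force: [0.6, 0.2, -0.3]
opening: 0.703
grasp_force: 0.0
```

In the tool's units: -0.136 m / 0.5 = -0.272, -0.125 m / 0.5 = -0.25.

>>> move_arm(
  motion=[
    [0,0,0,-0.06,0.046,0,0.06],
    [0,0,0,-0.13,0.1,0,0.06],
    [0,0,0,-0.2,0.154,0,0.06],
    [0,0,0,-0.25,0.19,0,0.06],
    [0,0,0,-0.272,0.206,0.04,0.06],
    [0,0,0,-0.272,0.206,0.1,0.06],
    [0,0,0,-0.272,0.206,0.12,0.06],
    [0,0,0,-0.272,0.206,0.12,0.06],
  ],
)

```text
clock: 23.55
eef_pos: [450.1, 59.9, 102.8]
tcp_rot: [3.142, 0.001, -0.0]
contact_force: [-0.3, 0.1, 0.3]
opening: 0.703
grasp_force: 0.0
```

Run:
```python
from h import *
s=sensors.sense(); print(s["clock"],s["eef_pos"],s["tcp_rot"])
im,w=cloud("wrist"); cv2.imwrite("pics/l1.png",im[...,::-1])
print(meas(w,(450.5,60),30,20,45)); print(meas(w,(586,163),35,100,125)); print(meas(w,(450.5,60),70,3,45))
im,w=cloud("scene"); print(meas(w,(586,163),35,101,125))
```

```text
23.55 [450.0853323   59.94707425 102.80305849] [ 3.14152769e+00  7.50062848e-04 -2.56541013e-05]
('enc', [450.9, 59.4, 35.0], 'fit', [451.0, 59.4, 34.4], 'z', [29.6, 32.8, 35.0], 1171)
('enc', [574.4, 160.7, 18.8], 'fit', [582.8, 161.4, 25.2], 'z', [101.8, 107.4, 110.3], 340)
('enc', [450.9, 59.5, 98.9], 'fit', [451.1, 59.5, 97.9], 'z', [5.2, 10.3, 33.8], 7543)
('enc', [585.4, 166.8, 32.1], 'fit', [584.4, 166.1, 28.1], 'z', [103.7, 110.7, 114.2], 59)
```

View pics/l1.png

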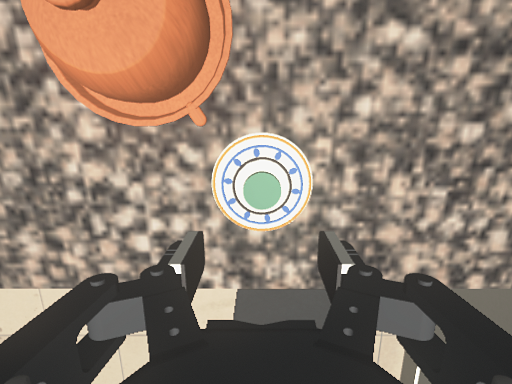

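The dome sits inside the rim in the upper left of the picture, and the painted lid's green knob is at (262,190). The scene camera puts the dome at the dish centre, allowing for its bias. Next I'll grip the lid knob.

In the tool's units: 0.116 m / 0.5 = 0.232, 0.113 m / 0.5 = 0.226.

>>> move_arm(
  motion=[
    [0,0,0,0.0014,0.0008,0.08,0.06],
    [0,0,0,0.0014,0.0008,0.15,0.06],
    [0,0,0,0.0014,0.0008,0.196,0.06],
    [0,0,0,0.0014,0.0008,0.216,0.06],
    [0,0,0,0.0014,0.0008,0.226,0.06],
    [0,0,0,0.0014,0.0008,0.232,0.06],
    [0,0,0,0.0014,0.0008,0.232,0.06],
  ],
)

```text
clock: 24.52
eef_pos: [451.2, 59.5, -12.8]
tcp_rot: [-3.141, -0.001, -0.0]
contact_force: [-0.1, -0.1, 0.3]
opening: 0.701
grasp_force: 0.0
```

>>> move_arm(
  motion=[
    [0,0,0,0,0,0,0.045],
    [0,0,0,0,0,0,0.035],
    [0,0,0,0,0,0,0.025],
    [0,0,0,0,0,0,0.022],
    [0,0,0,0,0,0,0.022],
    [0,0,0,0,0,0,0.022],
  ],
  grip_force=30,
)

```text
clock: 25.28
eef_pos: [451.0, 59.4, -12.7]
tcp_rot: [-3.142, -0.0, -0.0]
contact_force: [-2.2, -0.6, 7.7]
opening: 0.378
grasp_force: 29.1
```

In the tool's units: -0.24 m / 0.5 = -0.48, -0.2 m / 0.5 = -0.4.

>>> move_arm(
  motion=[
    [0,0,0,0,0,-0.006,0.022],
    [0,0,0,0,0,-0.02,0.022],
    [0,0,0,0,0,-0.06,0.022],
    [0,0,0,0,0,-0.12,0.022],
    [0,0,0,0,0,-0.2,0.022],
    [0,0,0,0,0,-0.3,0.022],
    [0,0,0,0,0,-0.4,0.022],
    [0,0,0,0,0,-0.48,0.022],
  ],
)

```text
clock: 26.28
eef_pos: [450.8, 59.5, 229.3]
tcp_rot: [-3.141, -0.002, -0.0]
contact_force: [1.0, 0.5, -1.6]
opening: 0.378
grasp_force: 30.0
```

In the tool's units: 0.07 m / 0.5 = 0.14, 0.065 m / 0.5 = 0.13.

>>> move_arm(
  motion=[
    [0,0,0,0,0,-0.024,0.022],
    [0,0,0,0.02,0.012,-0.03,0.022],
    [0,0,0,0.06,0.038,-0.03,0.022],
    [0,0,0,0.1,0.062,-0.03,0.022],
    [0,0,0,0.13,0.082,-0.03,0.022],
    [0,0,0,0.14,0.088,-0.03,0.022],
    [0,0,0,0.14,0.088,-0.03,0.022],
  ],
)

```text
clock: 27.15
eef_pos: [520.8, 15.2, 241.3]
tcp_rot: [-3.141, 0.001, -0.001]
contact_force: [-0.3, -0.6, -0.7]
opening: 0.376
grasp_force: 30.0
```

Run:
```python
from h import *
s=sensors.sense(); print(s["clock"],s["eef_pos"],s["tcp_rot"],s["opening"],s["grasp_force"]); t=s["eef_pos"]
im,w=cloud("wrist"); cv2.imwrite("pics/l2.png",im[...,::-1])
print(meas(w,(662,-73),62,200,220)); print("lid",meas(w,t[:2]+[0,0],62,t[2]+10,t[2]+27))
im,w=cloud("scene"); print("scene jar",meas(w,(662,-73),62,202,220))
```

```text
27.15 [520.76890445  15.18308365 241.26495665] [-3.14148775e+00  1.06582749e-03 -8.70933584e-04] 0.3759213460400616 29.97323895804584
('enc', [657.2, -74.7, 97.4], 'fit', [663.2, -74.9, 98.1], 'z', [202.2, 208.3, 209.8], 2625)
lid ('enc', [520.7, 15.5, 99.7], 'fit', [521.2, 15.3, 98.6], 'z', [257.8, 263.3, 267.0], 13198)
scene jar ('enc', [666.5, -71.1, 100.4], 'fit', [664.6, -71.9, 98.5], 'z', [202.8, 206.5, 210.5], 98)
```

View pics/l2.png

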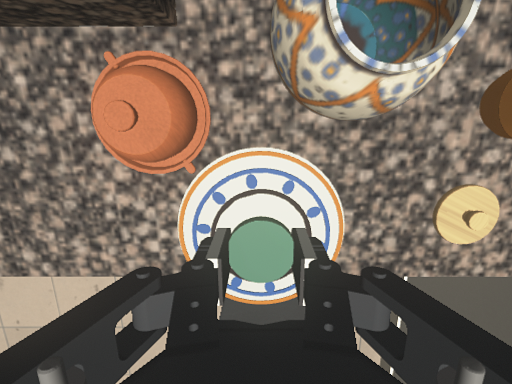

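The lid is held level (260,225); the jar mouth is at (405,30) and the dome is centred in the dish (150,110). I'll carry the lid over the jar.

>>> move_arm(
  motion=[
    [0,0,0,0.03,0.019,0,0.022],
    [0,0,0,0.09,0.057,0,0.022],
    [0,0,0,0.15,0.095,0,0.022],
    [0,0,0,0.21,0.133,0,0.022],
    [0,0,0,0.26,0.164,0,0.022],
    [0,0,0,0.284,0.1792,0,0.022],
    [0,0,0,0.284,0.1792,0,0.022],
    [0,0,0,0.284,0.1792,0,0.022],
  ],
)

```text
clock: 28.25
eef_pos: [662.0, -73.7, 241.7]
tcp_rot: [-3.141, 0.001, 0.0]
contact_force: [0.6, 0.6, -1.2]
opening: 0.385
grasp_force: 30.0
```

In the tool's units: 0.04 m / 0.5 = 0.08, 0.038 m / 0.5 = 0.076.

>>> move_arm(
  motion=[
    [0,0,0,0,0,0.016,0.022],
    [0,0,0,0,0,0.036,0.022],
    [0,0,0,0,0,0.054,0.022],
    [0,0,0,0,0,0.068,0.022],
    [0,0,0,0,0,0.076,0.022],
    [0,0,0,0,0,0.08,0.022],
    [0,0,0,0,0,0.08,0.022],
  ],
)

```text
clock: 29.12
eef_pos: [662.9, -74.2, 201.8]
tcp_rot: [-3.142, -0.0, -0.0]
contact_force: [-0.8, -0.0, -1.2]
opening: 0.379
grasp_force: 30.0
```

>>> move_arm(
  motion=[
    [0,0,0,0,0,0.004,0.022],
    [0,0,0,0,0,0.007,0.022],
    [0,0,0,0,0,0.009,0.022],
    [0,0,0,0,0,0.01,0.022],
    [0,0,0,0,0,0.01,0.022],
  ],
)

```text
clock: 29.75
eef_pos: [662.8, -74.2, 196.7]
tcp_rot: [-3.142, 0.0, -0.0]
contact_force: [-0.3, -0.9, -2.0]
opening: 0.38
grasp_force: 30.0
```

In the tool's units: 0.001 m / 0.5 = 0.002, 0.0005 m / 0.5 = 0.001.

>>> move_arm(
  motion=[
    [0,0,0,0,0,0.001,0.022],
    [0,0,0,0,0,0.002,0.022],
    [0,0,0,0,0,0.002,0.022],
  ],
)

```text
clock: 30.12
eef_pos: [662.9, -74.2, 196.2]
tcp_rot: [3.142, -0.0, -0.0]
contact_force: [-0.9, 0.6, 4.8]
opening: 0.382
grasp_force: 30.3
```

Contact (+4.8 N). I'll release and lift.

>>> move_arm(
  motion=[
    [0,0,0,0,0,0,0.035],
    [0,0,0,0,0,0,0.05],
    [0,0,0,0,0,0,0.06],
    [0,0,0,0,0,-0.02,0.06],
    [0,0,0,0,0,-0.06,0.06],
    [0,0,0,0,0,-0.12,0.06],
    [0,0,0,0,0,-0.2,0.06],
  ],
)

```text
clock: 31.0
eef_pos: [662.6, -74.2, 297.7]
tcp_rot: [3.142, 0.0, -0.0]
contact_force: [0.8, -0.3, 0.3]
opening: 0.696
grasp_force: 0.0
```

>>> move_arm(
  motion=[
    [0,0,0,-0.062,0.06,0,0.06],
    [0,0,0,-0.124,0.12,0,0.06],
    [0,0,0,-0.186,0.18,0,0.06],
    [0,0,0,-0.248,0.24,0,0.06],
    [0,0,0,-0.31,0.3,0,0.06],
    [0,0,0,-0.372,0.36,0,0.06],
    [0,0,0,-0.42,0.41,0,0.06],
    [0,0,0,-0.436,0.424,0,0.06],
  ],
)

```text
clock: 32.0
eef_pos: [444.0, -287.5, 297.4]
tcp_rot: [3.14, -0.002, -0.002]
contact_force: [-0.5, 0.2, -0.1]
opening: 0.702
grasp_force: 0.0
```

Run:
```python
from h import *
s=sensors.sense(); print(s["clock"],s["eef_pos"],s["tcp_rot"],s["opening"],s["grasp_force"])
im,w=cloud("wrist"); cv2.imwrite("pics/o1.png",im[...,::-1])
print("wood",meas(w,(444,-286),40,34,60),meas(w,(444,-286),60,14,60)); print("pot",meas(w,(601,-322),60,86,100))
print("lid",meas(w,(662.8,-74),62,206,250))
im,w=cloud("scene"); print("scene lid",meas(w,(662.8,-74),62,206,250),"pot",meas(w,(601,-322),60,86,100))
```

```text
32.0 [ 443.96758526 -287.46638697  297.38543499] [ 3.14035090e+00 -1.61290858e-03 -2.19738355e-03] 0.7015667464339872 0.0
wood ('enc', [444.6, -286.5, 27.9], 'fit', [444.6, -286.5, 27.1], 'z', [42.5, 44.7, 46.2], 263) ('enc', [444.3, -286.5, 92.2], 'fit', [444.4, -286.3, 91.3], 'z', [20.5, 22.2, 44.7], 2597)
pot ('enc', [601.5, -323.5, 94.6], 'fit', [601.2, -323.4, 93.4], 'z', [87.6, 92.0, 93.7], 1002)
lid None
scene lid ('enc', [662.7, -70.6, 103.5], 'fit', [662.2, -70.5, 99.2], 'z', [210.3, 217.9, 240.7], 422) pot ('enc', [603.9, -318.4, 103.1], 'fit', [602.2, -319.0, 94.6], 'z', [86.2, 90.2, 94.1], 87)
```

View pics/o1.png

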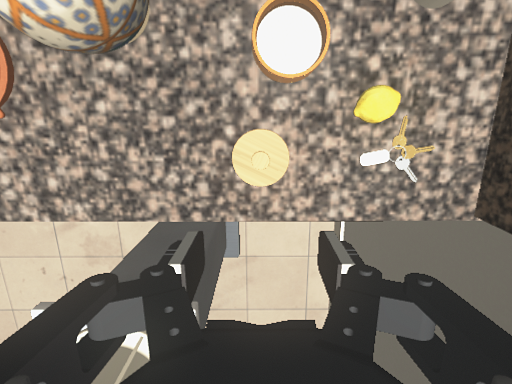

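Wooden lid at (261,158), pot mouth (291,40), and lemon (378,103) are undisturbed; the painted lid sits on the jar per the scene camera. I'll descend onto the wooden knob.

In the tool's units: 0.288 m / 0.5 = 0.576, 0.285 m / 0.5 = 0.57.

>>> move_arm(
  motion=[
    [0,0,0,0,0,0.1,0.06],
    [0,0,0,0,0,0.21,0.06],
    [0,0,0,0,0,0.32,0.06],
    [0,0,0,0,0,0.42,0.06],
    [0,0,0,0,0,0.5,0.06],
    [0,0,0,0,0,0.55,0.06],
    [0,0,0,0,0,0.57,0.06],
    [0,0,0,0,0,0.576,0.06],
  ],
)

```text
clock: 33.1
eef_pos: [445.5, -285.8, 7.8]
tcp_rot: [-3.141, -0.0, 0.0]
contact_force: [-0.9, 1.1, 0.4]
opening: 0.705
grasp_force: 0.0
```

In the tool's units: 0.01 m / 0.5 = 0.02, 0.009 m / 0.5 = 0.018.

>>> move_arm(
  motion=[
    [0,0,0,0,0,0.01,0.06],
    [0,0,0,0,0,0.018,0.06],
    [0,0,0,0,0,0.02,0.06],
    [0,0,0,0,0,0.02,0.045],
    [0,0,0,0,0,0.02,0.03],
    [0,0,0,0,0,0.02,0.018],
    [0,0,0,0,0,0.02,0.018],
    [0,0,0,0,0,0.02,0.018],
  ],
)

```text
clock: 34.1
eef_pos: [444.8, -286.2, -1.9]
tcp_rot: [3.141, -0.0, -0.0]
contact_force: [-2.0, 0.7, 5.7]
opening: 0.298
grasp_force: 29.4
```

In the tool's units: -0.13 m / 0.5 = -0.26, -0.12 m / 0.5 = -0.24.

>>> move_arm(
  motion=[
    [0,0,0,0,0,-0.006,0.018],
    [0,0,0,0,0,-0.02,0.018],
    [0,0,0,0,0,-0.06,0.018],
    [0,0,0,0,0,-0.12,0.018],
    [0,0,0,0,0,-0.19,0.018],
    [0,0,0,0,0,-0.24,0.018],
    [0,0,0,0,0,-0.26,0.018],
    [0,0,0,0,0,-0.26,0.018],
  ],
)

```text
clock: 35.1
eef_pos: [444.9, -286.3, 128.0]
tcp_rot: [3.141, -0.001, -0.0]
contact_force: [-0.2, 0.4, -1.8]
opening: 0.299
grasp_force: 29.6
```

Run:
```python
from h import *
s=sensors.sense(); print(s["clock"],s["eef_pos"],s["tcp_rot"],s["opening"],s["grasp_force"]); t=s["eef_pos"]
im,w=cloud("wrist")
print("lid",meas(w,t[:2],60,t[2]+18,t[2]+26)); print("pot",meas(w,(601,-322),60,86,100))
```

```text
35.1 [ 444.89569802 -286.26162178  128.01792794] [ 3.14108427e+00 -7.76171139e-04 -1.96620874e-04] 0.299386869124761 29.62373363901861
lid ('enc', [445.3, -286.0, 91.7], 'fit', [445.3, -286.1, 91.1], 'z', [150.7, 151.9, 152.9], 12219)
pot ('enc', [582.6, -323.2, 85.1], 'fit', [601.2, -323.6, 93.1], 'z', [88.2, 92.0, 93.6], 1466)
```

In the tool's units: 0.1562 m / 0.5 = 0.3124, 0.037 m / 0.5 = 0.074.

>>> move_arm(
  motion=[
    [0,0,0,0.04,0.01,0,0.018],
    [0,0,0,0.1,0.024,0,0.018],
    [0,0,0,0.17,0.04,0,0.018],
    [0,0,0,0.24,0.056,0,0.018],
    [0,0,0,0.29,0.07,0,0.018],
    [0,0,0,0.3124,0.074,0,0.018],
    [0,0,0,0.3124,0.074,0,0.018],
    [0,0,0,0.3124,0.074,0,0.018],
  ],
)

```text
clock: 36.15
eef_pos: [599.7, -322.8, 127.2]
tcp_rot: [-3.141, 0.001, -0.0]
contact_force: [-0.1, 0.3, -0.6]
opening: 0.299
grasp_force: 29.6
```

In the tool's units: 0.045 m / 0.5 = 0.09, 0.043 m / 0.5 = 0.086.

>>> move_arm(
  motion=[
    [0,0,0,0,0,0.02,0.018],
    [0,0,0,0,0,0.04,0.018],
    [0,0,0,0,0,0.056,0.018],
    [0,0,0,0,0,0.068,0.018],
    [0,0,0,0,0,0.078,0.018],
    [0,0,0,0,0,0.086,0.018],
    [0,0,0,0,0,0.09,0.018],
    [0,0,0,0,0,0.09,0.018],
  ],
)

```text
clock: 37.15
eef_pos: [600.9, -323.2, 82.7]
tcp_rot: [-3.142, 0.0, -0.0]
contact_force: [-0.0, 0.4, -0.7]
opening: 0.303
grasp_force: 29.6
```

In the tool's units: 0.002 m / 0.5 = 0.004, 0.0015 m / 0.5 = 0.003.

>>> move_arm(
  motion=[
    [0,0,0,0,0,0.002,0.018],
    [0,0,0,0,0,0.003,0.018],
    [0,0,0,0,0,0.004,0.018],
    [0,0,0,0,0,0.004,0.018],
  ],
)

```text
clock: 37.65
eef_pos: [600.9, -323.2, 80.7]
tcp_rot: [-3.142, 0.0, -0.0]
contact_force: [-0.1, 0.0, -0.9]
opening: 0.299
grasp_force: 29.6
```

In the tool's units: 0.001 m / 0.5 = 0.002, 0.0005 m / 0.5 = 0.001.

>>> move_arm(
  motion=[
    [0,0,0,0,0,0.001,0.018],
    [0,0,0,0,0,0.002,0.018],
    [0,0,0,0,0,0.002,0.018],
  ],
)

```text
clock: 38.02
eef_pos: [601.2, -323.3, 80.2]
tcp_rot: [3.141, -0.001, -0.0]
contact_force: [0.1, 1.1, 3.2]
opening: 0.299
grasp_force: 29.9
```

Contact. I'll release, back away, and check everything.

In the tool's units: -0.2 m / 0.5 = -0.4, -0.14 m / 0.5 = -0.28.

>>> move_arm(
  motion=[
    [0,0,0,0,0,0,0.03],
    [0,0,0,0,0,0,0.045],
    [0,0,0,0,0,0,0.06],
    [0,0,0,0,0,-0.02,0.06],
    [0,0,0,0,0,-0.06,0.06],
    [0,0,0,0,0,-0.16,0.06],
    [0,0,0,0,0,-0.28,0.06],
    [0,0,0,0,0,-0.4,0.06],
  ],
)

```text
clock: 39.02
eef_pos: [600.9, -323.1, 283.5]
tcp_rot: [3.141, -0.001, -0.0]
contact_force: [-0.0, 0.2, 0.2]
opening: 0.701
grasp_force: 0.0
```

>>> move_arm(
  motion=[
    [0,0,0,-0.02,-0.08,-0.1,0.06],
    [0,0,0,-0.06,-0.16,-0.2,0.06],
    [0,0,0,-0.1,-0.24,-0.28,0.06],
    [0,0,0,-0.12,-0.32,-0.34,0.06],
    [0,0,0,-0.14,-0.4,-0.38,0.06],
    [0,0,0,-0.16,-0.48,-0.4,0.06],
    [0,0,0,-0.16,-0.52,-0.4,0.06],
    [0,0,0,-0.16,-0.52,-0.4,0.06],
  ],
)

```text
clock: 40.02
eef_pos: [520.5, -62.0, 481.6]
tcp_rot: [3.141, -0.002, 0.002]
contact_force: [-1.0, 0.2, -0.3]
opening: 0.706
grasp_force: 0.0
```

Run:
```python
from h import *
s=sensors.sense(); print(s["clock"],s["eef_pos"],s["contact_force"])
for n in("wrist","scene"):
    im,w=cloud(n); 
    if n=="wrist": cv2.imwrite("pics/f1.png",im[...,::-1])
    print(n,"lid",meas(w,(662.8,-74),60,206,222),meas(w,(662.8,-74),30,226,260))
    print(n,"wood",meas(w,(601,-323),60,97,140),meas(w,(601,-323),30,118,140))
    print(n,"dome",meas(w,(586,163),40,101,125))
```

```text
40.025 [520.49636673 -62.02875006 481.60171219] [-0.99454679  0.16229511 -0.26017757]
wrist lid ('enc', [663.0, -74.2, 100.8], 'fit', [662.6, -74.1, 99.3], 'z', [212.4, 218.2, 221.5], 3317) ('enc', [662.3, -73.6, 34.9], 'fit', [662.3, -73.7, 34.3], 'z', [238.5, 241.5, 244.3], 589)
wrist wood ('enc', [600.4, -322.1, 92.1], 'fit', [600.3, -321.7, 90.7], 'z', [101.9, 104.1, 126.6], 2017) ('enc', [600.4, -322.3, 27.4], 'fit', [600.6, -322.2, 26.7], 'z', [121.8, 126.5, 128.3], 218)
wrist dome ('enc', [586.7, 162.4, 32.3], 'fit', [586.4, 161.9, 30.9], 'z', [106.1, 112.0, 114.5], 253)
scene lid ('enc', [662.1, -70.8, 101.5], 'fit', [662.1, -70.6, 98.9], 'z', [209.5, 216.5, 221.1], 334) ('enc', [663.5, -69.4, 36.8], 'fit', [661.9, -70.4, 33.1], 'z', [231.8, 239.6, 243.8], 61)
scene wood ('enc', [599.1, -319.0, 97.1], 'fit', [600.8, -318.8, 92.4], 'z', [98.2, 103.2, 124.2], 277) ('enc', [600.5, -317.5, 29.6], 'fit', [599.6, -317.2, 27.3], 'z', [120.3, 123.7, 128.0], 32)
scene dome ('enc', [583.3, 165.4, 34.5], 'fit', [585.3, 166.5, 30.1], 'z', [102.8, 110.2, 114.9], 61)
```

View pics/f1.png

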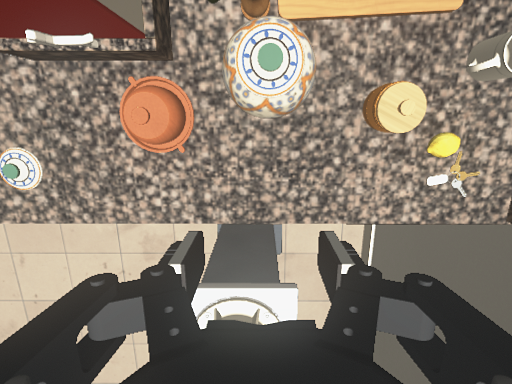

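Everything is in place: dome at (156,113) in its dish, painted lid on the jar (270,58), wooden lid on the pot (400,107), and the lemon untouched. The heights match as well: dome top 113, lid top 244, wooden plate 105.

```bash
python3 -c "
from rig import order
print(order.sign_off())"
```

```text
the job is handed in; nothing more can be done
None
```

I handed the job in at about 40 s: the garlic is under the dome on its dish, and the painted and wooden lids are on the jar and the orange pot; by the camera each is flat and within about 2 mm of centre.

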